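# Make up two goldsmith's job trays

## Robot

A 6-joint arm with a two-finger parallel gripper is mounted at the origin on the work surface. World frame = base frame: x ahead of the robot, y to its left, z up, the work surface at z = 0. Lengths are in m, angles in degrees, forces in N, time in s.
With the tool pointing down it reaches from about 0.4 to 0.925 m from the base axis. Payload 12.5 kg.
Tool frame: the origin (TCP) lies midway between the tips of the shut fingers; the grasp point (between the pads) lies 19 mm behind it; z points along the fingers, y is the line along which they close (so a half turn about z gives the same grasp; the last joint's range is limited). The gripper opens to 95 mm and grips with 3 to 60 N. Pads are 20 mm wide; open, the fingers measure 119 mm over their backs; the gripper's body (75 mm by 180 mm) begins 59 mm behind the grasp point.
Start: joints at [-80.248, 28.126, 89.318, -0, 62.55, -6.05], TCP at [0.17, -0.601, 0.178] pointing down, gripper open.
Joint ranges: [-177.58, 177.58], [-47.91, 125.51], [2.72, 160], [-65.01, 245.01], [3.68, 167.84], [-153.87, 153.87]. Speed limits (degrees/s): [127.2, 127.2, 159.86, 180, 180, 180].

## Interface

Orientations are given as a 3x3 rotation matrix whose columns are the frame's x, y, z axes.
In Python, from cell import * gives the robot as it stands.
- The arm moves only by the shell command python3 -m inch 'ROWS' [FORCE]. ROWS is a JSON list of rows, 1 to 8 of them, each an object with the fields aperture (the finger opening in m), dx, dy, dz (the shift in a scale on which 1.0 is 1000 mm), twist (a turn about the tool's z in parts of the range, where 1.0 means 90 degrees); a field left out counts as zero (the opening has to be given); each row is the pose to reach, as a shift and turn from the pose commanded when the command began, along the tool's axes at that moment; what a row does not reach only later rows make up. A row lasts 1/10 s, in which the tool goes at most 0.05 m and 8.59 degrees, less where a joint would pass 70% of its speed; a pose out of reach is approached as far as the arm can. The fingers move at their own pace and stop on an object; FORCE is the grip in N (left out, the last holds). Time passes only in rows, so rows that do not move let the fingers close. It prints the time, the measured TCP pose, the force, the opening and the grip force at its end. No shift or turn number may pass 1 either way. Input that does not fit is refused with a message, and nothing moves.
- sense(): the state, without advancing time (a new reading comes with each control period).
- capture(name): name is "side" or "top" or "wrist"; returns a dict with "pixels" (420x560x3 uint8, red, green, blue), "fx", "fy", "cx", "cy" (pixels), "k1" (the pictures are not rectified: a ray, as slopes to the right and down, at radius r is drawn at 1 + k1 r^2 times it, then the intrinsics apply), "rvec" (rotation vector, rad) and "tvec" (3), from world to camera coordinates, as OpenCV has them; the wrist camera has in their place "T_tool_cam" (4x4, takes a point from camera to tool coordinates, whose origin is the TCP and whose axes are the flange's). Camera axes: x right, y down, z forward; pixel columns grow to the right and rows downward; lengths in m; the calibration is good to about 2 mm. A picture is of the moment at which its call begins: read the wrist's pose just before it. There is no depth.
- sign_off(): hands the job in; it is judged then, once.
The state is a dict: "time_s": time; "joints": joint angles; "qd": joint speeds; "tau": joint torques, N m; "eef_pos": TCP position; "tcp_rot": TCP orientation; "wrist_force": force on the tool from outside, world axes, zero at the start; "wrist_torque": the same for the moment, N m; "finger_gap": finger opening in m; "gripper_force": force on a finger pad.
Only numpy, scipy, OpenCV 4.12 (cv2) and the standard library are available. Lean on these libraries where they do the work, as an engineer would, in place of code of your own. Each camera call takes 0.05 s, during which the arm holds its last target. There are 200 camera calls.

## Task

Make up the two job trays. The blue tray gets the wooden ring clamp and the white pot with the red stone; the green tray gets the orange-handled file and the black ring stand: lay each tool flat and lengthwise in its tray's felt-lined lane, and stand each small part upright on the middle of the pale disc. The red stone is in one of the three wells with clear sliding lids: open only that lid, slide it fully shut again afterwards, and leave the other two lids shut.

Things in the scene. Friction and masses are not known exactly. Their poses are not given: they have to be found in the camera images.
- tray_blue: fixed shallow blue tray, 146 (x) by 130 (y), floor 3 thick; rim and divider 4 thick, top 8 above the table. Lanes along x: tool lane (grey felt, inside 138 x 62, centred at y = +30 mm) and part lane (inside 138 x 56, centred at y = -33 mm) with a pale disc, 50 across, at x = 0, y = -33 mm. Origin: centre of the underside; z up.
- tray_green: fixed shallow green tray, 146 (x) by 130 (y), floor 3 thick; rim and divider 4 thick, top 8 above the table. Lanes along x: tool lane (grey felt, inside 138 x 62, centred at y = +30 mm) and part lane (inside 138 x 56, centred at y = -33 mm) with a pale disc, 50 across, at x = 0, y = -33 mm. Origin: centre of the underside; z up.
- clamp: loose wooden ring clamp, a square beech bar with a brass band, black jaws at its +x end and a small brass-coloured ring lying on the jaws: 108 long (x, from -48 to +60 counting the ring), 24 wide (y), 24 high, the ring on the jaws to 26; grip it across y near its origin. 70 g or so. Origin: centre of the bar's underside; z up.
- file: loose file lying flat: orange handle 66 long, 22 wide (y), 22 high, from x = -54 to +12 mm, and a thin dark steel blade 11 wide and 5 thick, 11 mm above the surface, to x = +54 mm. Grip the handle across y at x = -20 mm, near the centre of mass. 60 g or so. Origin: middle of its 108 mm length, at the underside; z up.
- ring_stand: loose black round ring stand, 32 across, body 22 high, with a narrow peg (15 across) to 32 high carrying a brass-coloured ring 24 across. Grip the body. 50 g or so. Origin: centre of the underside; z up.
- pot_red: loose white round pot, 28 across and 20 high, with a faceted red stone 19 across on top to 27 high. It stands, seen through the clear lid, within 5 mm of the centre of its well (inside 84 x 84, walls 4 thick; floor 10 and wall top 42 above the table). Pots with blue and green stones stand in the other wells. 30 g. Origin: centre of the underside; z up.
- knob_red (a point): upright red knob, 18 mm across, 22 high, on the clear sliding lid over the red stone; the point is the centre of its top. x: the way the lid opens, away from the robot: 80 mm to a stop, about 1 N of friction, stays where left. z up. Lid plate 3 mm thick, its top 22 mm below the point. Shut, the knob is 30 mm to -x of its well's centre. Three wells in a row, 97 mm apart, in any order.
- knob_blue (a point): upright blue knob, 18 mm across, 22 high, on the clear sliding lid over the blue stone; the point is the centre of its top. x: the way the lid opens, away from the robot: 80 mm to a stop, about 1 N of friction, stays where left. z up. Lid plate 3 mm thick, its top 22 mm below the point. Shut, the knob is 30 mm to -x of its well's centre. Three wells in a row, 97 mm apart, in any order.
- knob_green (a point): upright green knob, 18 mm across, 22 high, on the clear sliding lid over the green stone; the point is the centre of its top. x: the way the lid opens, away from the robot: 80 mm to a stop, about 1 N of friction, stays where left. z up. Lid plate 3 mm thick, its top 22 mm below the point. Shut, the knob is 30 mm to -x of its well's centre. Three wells in a row, 97 mm apart, in any order.
Things that resemble listed ones, but are neither listed nor needed, are in the scene too. Several things look just like the file: the one meant starts nearest to the robot's base.

How it is judged:
By the outcome, as a careful person would: the job done as asked, in the order asked, and still so for the second after the job is handed in, with the robot touching nothing.
It also fails if it takes over 134 s, if anything falls off the work surface, if the arm or the gripper's body presses on something with over 40 N, if the wrist force passes 120 N, or if a joint passes its speed limit or range.

## Working session

There is one attempt and no reset: what is moved stays moved. The work goes in short steps, Python scripts to look and compute and a shell command to move; the robot and the scene stay as the last step left them, time stands still between calls to the robot, and variables do not carry over. Pictures are saved under pics/ and viewed, at most 14 in all, crops included, and the job is handed in when it is done.

```bash
ls; mkdir -p pics
python3 - <<'E'
from cell import *
import cv2
s=sense();print(s)
for n in("top","side","wrist"):
    c=capture(n);cv2.imwrite(f"pics/{n}0.png",c["pixels"][:,:,::-1]);print(n,{k:v for k,v in c.items() if k!="pixels"})
E
```

```text
pics
{'time_s': 0.0, 'joints': array([-8.02484974e+01,  2.81654383e+01,  8.93513222e+01,  3.09750569e-04,
        6.25506184e+01, -6.05187337e+00]), 'qd': array([ 0.02077482, -0.0550018 , -0.00237018, -0.01205755, -0.10374488,
        0.01565745]), 'tau': array([ 1.79978735e-03, -6.12642860e+01, -2.58186615e+01,  6.93111517e-02,
        4.81942354e-02, -1.00521427e-04]), 'eef_pos': array([ 0.17016727, -0.60107417,  0.17774059]), 'tcp_rot': array([[ 9.62202640e-01,  2.72334428e-01, -1.94454188e-04],
       [ 2.72334467e-01, -9.62201950e-01,  1.15980378e-03],
       [ 1.28750301e-04, -1.16892284e-03, -9.99999309e-01]]), 'wrist_force': array([-0.82592579, -0.77817733,  0.08915163]), 'wrist_torque': array([-0.00543776, -0.07161836, -0.04242003]), 'gripper_force': 0.0, 'finger_gap': 0.09537087040510113}
top {'fx': 506.37678056740464, 'fy': 506.37678056740464, 'cx': 286.15652933857893, 'cy': 214.77670149574524, 'k1': -0.18277058464818127, 'rvec': array([ 2.12893357, -2.13035691,  0.17763213]), 'tvec': array([0.01095686, 0.63048054, 1.21983191])}
side {'fx': 459.2471853774439, 'fy': 459.2471853774439, 'cx': 285.25679754939864, 'cy': 210.17165552816564, 'k1': -0.10561772720377244, 'rvec': array([ 0.4683286 , -2.74373844,  1.12058812]), 'tvec': array([0.59044151, 0.21106619, 0.80345964])}
wrist {'fx': 325.7845199831054, 'fy': 325.7845199831054, 'cx': 273.2388957313481, 'cy': 213.94241442163806, 'k1': -0.021611735843177993, 'T_tool_cam': array([[ 5.59057562e-05, -9.63178601e-01, -2.68862379e-01,
         7.60373026e-02],
       [ 9.99999899e-01,  1.73626658e-04, -4.14069576e-04,
        -1.27807089e-03],
       [ 4.45504632e-04, -2.68862329e-01,  9.63178514e-01,
        -2.06919146e-01],
       [ 0.00000000e+00,  0.00000000e+00,  0.00000000e+00,
         1.00000000e+00]])}
```

View pics/top0.png

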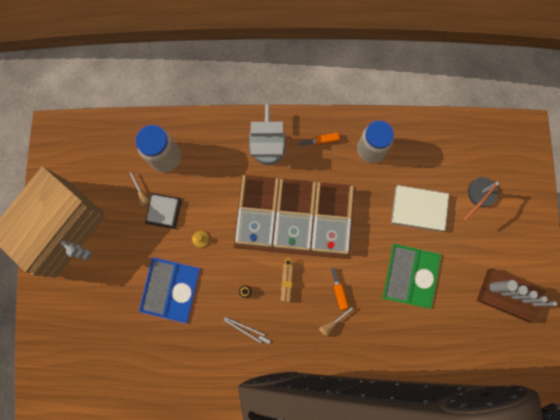

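View pics/side0.png

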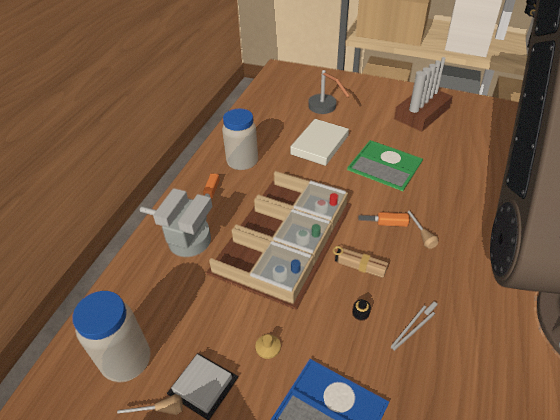

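The top view shows the blue tray at (170,290), the green tray at (412,276), the clamp at (287,280) and the ring stand at (245,291). The red knob is at (331,245).
- **File:** the orange files are at (341,290), nearest the base, and (325,139), at the vise. I choose the first.
- **Ring stand:** the brass piece at (201,239) could be mistaken for it. I choose the black one at (245,291).
- **Clamp:** it could be confused with the brushes at (337,321) and (140,190) or the tweezers at (247,330). I choose the bar with jaws at (287,280).

I'll check these in a close crop.

```bash
cat > h.py <<'E'
from cell import *
import numpy as np, cv2
from scipy.optimize import least_squares
def cam(n):
    s=sense(); c=capture(n)
    if n=="wrist":
        T=np.eye(4);T[:3,:3]=s["tcp_rot"];T[:3,3]=s["eef_pos"];T=np.linalg.inv(T@c["T_tool_cam"])
        R,t=T[:3,:3],T[:3,3]
    else: R,t=cv2.Rodrigues(c["rvec"])[0],c["tvec"]
    return dict(im=np.ascontiguousarray(c["pixels"][:,:,::-1]),K=np.array([[c["fx"],0,c["cx"]],[0,c["fy"],c["cy"]],[0,0,1]]),k=c["k1"],R=R,t=t)
def proj(c,P):
    return cv2.projectPoints(np.float64(P).reshape(-1,1,3),cv2.Rodrigues(c["R"])[0],c["t"],c["K"],np.array([c["k"],0,0,0]))[0].reshape(-1,2)
def ray(c,p):
    u=cv2.undistortPoints(np.float64(p).reshape(-1,1,2),c["K"],np.array([c["k"],0,0,0])).reshape(-1,2)
    return -c["R"].T@c["t"], np.c_[u,np.ones(len(u))]@c["R"]
def atz(c,p,z):
    o,d=ray(c,p); return o+d*((z-o[2])/d[:,2])[:,None]
def tri(cs,ps):
    f=lambda X:np.concatenate([proj(c,X)[0]-p for c,p in zip(cs,ps)])
    r=least_squares(f,[.6,0,.03]); return r.x,np.abs(r.fun).max()
def crop(c,x0,y0,x1,y1,f,name):
    cv2.imwrite(name,cv2.resize(c["im"][y0:y1,x0:x1],None,fx=f,fy=f,interpolation=cv2.INTER_CUBIC))
E
python3 - <<'E'
from h import *
import pickle
t,s=cam("top"),cam("side");pickle.dump((t,s),open("ts.pkl","wb"))
crop(t,130,170,450,350,2.5,"pics/tc.png");crop(s,180,80,448,420,1.75,"pics/sc.png")
b=atz(t,[[341,290],[287,280],[245,291],[331,245],[170,290],[412,276]],0.01);print(b.round(3))
E
```

```text
[[ 0.443 -0.129  0.01 ]
 [ 0.469  0.009  0.01 ]
 [ 0.441  0.116  0.01 ]
 [ 0.559 -0.105  0.01 ]
 [ 0.442  0.31   0.01 ]
 [ 0.477 -0.314  0.01 ]]
```

View pics/tc.png

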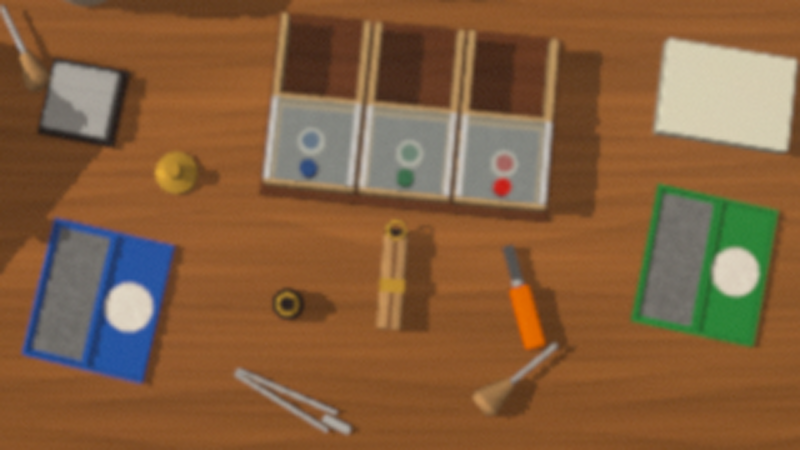

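View pics/sc.png

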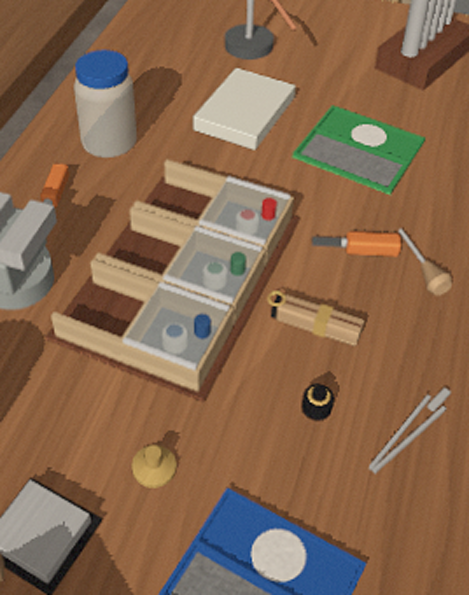

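The crops confirm the choices. In the top crop the file handle is at (527,316), the clamp band at (392,285), the ring stand at (288,303), and the red knob at (502,187) with the red stone at (504,162). The disc centres are at (129,307) and (736,272). Next I'll triangulate these and compare the heights.

Run:
```python
from h import *
import pickle
t,s=pickle.load(open("ts.pkl","rb"))
T=lambda u,v:((u+.5)/2.5-.5+130,(v+.5)/2.5-.5+170)
S=lambda u,v:((u+.5)/1.75-.5+180,(v+.5)/1.75-.5+80)
for n,a,b in [("knob",(502,185),(269,202)),("stone",(504,162),(248,214)),("discG",(736,272),(369,135)),("discB",(129,307),(279,554)),("stand",(288,303),(317,393)),("clampband",(392,285),(323,318)),("clampring",(396,229),(277,298)),
 ("handle end",(535,347),(400,242)),("handle front",(517,287),(347,243)),("bladetip",(508,247),(313,240))]:
    X,e=tri((t,s),(T(*a),S(*b)));print(n,X.round(4),round(e,2),"toponly",atz(t,T(*a),X[2]).round(3))
def pt(col,l):
    for c in l: print(col,atz(t,T(*c),.008).round(3)[0,:2])
pt("G",[(659,184),(780,209),(755,347),(632,321)]);pt("B",[(57,219),(176,243),(147,384),(23,353)])
```

```text
knob [ 0.5551 -0.0991  0.0671] 0.21 toponly [[ 0.556 -0.099  0.067]]
stone [ 0.5818 -0.1043  0.0339] 0.48 toponly [[ 0.583 -0.104  0.034]]
discG [ 0.4704 -0.3486  0.0017] 0.1 toponly [[ 0.471 -0.349  0.002]]
discB [0.4347 0.2819 0.0025] 0.41 toponly [[0.436 0.282 0.002]]
stand [0.4412 0.1149 0.0245] 0.18 toponly [[0.441 0.115 0.025]]
clampband [0.4587 0.0099 0.0153] 0.26 toponly [[0.459 0.01  0.015]]
clampring [0.5144 0.0057 0.0241] 0.54 toponly [[0.516 0.006 0.024]]
handle end [ 0.3954 -0.1348  0.0169] 0.3 toponly [[ 0.396 -0.135  0.017]]
handle front [ 0.4569 -0.1178  0.011 ] 0.09 toponly [[ 0.457 -0.118  0.011]]
bladetip [ 0.4978 -0.1091  0.0111] 0.1 toponly [[ 0.498 -0.109  0.011]]
G [ 0.563 -0.268]
G [ 0.536 -0.397]
G [ 0.393 -0.365]
G [ 0.421 -0.236]
B [0.526 0.36 ]
B [0.502 0.233]
B [0.357 0.26 ]
B [0.387 0.392]
```

The heights agree: disc 2 mm, ring 25 mm, knob top 67 mm. First move: a wrist view over the green side.

```bash
cat > go.py <<'E'
import sys,numpy as np
from cell import *
# usage: go.py x y z yaw  -> shift in tool axes
def go(x,y,z,yaw):
    s=sense();R=s["tcp_rot"];d=R.T@(np.array([x,y,z])-s["eef_pos"])
    y0=np.degrees(np.arctan2(R[1,0],R[0,0]))
    print("shift",d.round(4),"turn",round((y0-yaw+180)%360-180,2),"| at",s["eef_pos"].round(4),"yaw",round(y0,2),"j6",s["joints"][5].round(0),"gap",round(s["finger_gap"],4),"t",round(s["time_s"],1))
if __name__=="__main__": go(*map(float,sys.argv[1:]))
E
python3 go.py .47 -.22 .2 -4; python3 go.py .47 .12 .2 -4
```

```text
shift [ 0.3923 -0.2852 -0.0218] turn 19.8 | at [ 0.1702 -0.6013  0.1781] yaw 15.8 j6 -6.0 gap 0.0954 t 0.2
shift [ 0.4849 -0.6123 -0.0216] turn 19.8 | at [ 0.1702 -0.6013  0.1781] yaw 15.8 j6 -6.0 gap 0.0954 t 0.2
```

Careful with the scale: turns go in shares of 90 degrees. That gives: 10 degrees / 90 = 0.1111.

```bash
python3 -m inch '[{"aperture":0.095, "dx":0.2, "dy":-0.14, "dz":-0.02, "twist":0.1111}, {"aperture":0.095, "dx":0.2, "dy":-0.14, "dz":-0.02, "twist":0.1111}, {"aperture":0.095, "dx":0.2, "dy":-0.14, "dz":-0.02, "twist":0.1111}, {"aperture":0.095, "dx":0.2, "dy":-0.14, "dz":-0.02, "twist":0.1111}, {"aperture":0.095, "dx":0.2, "dy":-0.14, "dz":-0.02, "twist":0.1111}, {"aperture":0.095, "dx":0.2, "dy":-0.14, "dz":-0.02, "twist":0.1111}, {"aperture":0.095, "dx":0.2, "dy":-0.14, "dz":-0.02, "twist":0.1111}]' 20; python3 go.py .47 -.22 .2 -4
```

```text
time_s: 0.95
eef_pos: [0.3251, -0.4118, 0.1986]
tcp_rot: [[0.995, 0.103, 0.0], [0.103, -0.995, -0.001], [0.0, 0.001, -1.0]]
wrist_force: [-0.1, -0.5, 0.5]
finger_gap: 0.0948
gripper_force: 0.0
shift [ 0.1639 -0.1758 -0.0015] turn 9.93 | at [ 0.3251 -0.4118  0.1986] yaw 5.93 j6 25.0 gap 0.0948 t 0.9
```

Scaled: 10 degrees / 90 = 0.1111.

```bash
python3 -m inch '[{"aperture":0.095, "dx":0.164, "dy":-0.176, "twist":0.1111}, {"aperture":0.095, "dx":0.164, "dy":-0.176, "twist":0.1111}, {"aperture":0.095, "dx":0.164, "dy":-0.176, "twist":0.1111}, {"aperture":0.095, "dx":0.164, "dy":-0.176, "twist":0.1111}, {"aperture":0.095, "dx":0.164, "dy":-0.176, "twist":0.1111}, {"aperture":0.095, "dx":0.164, "dy":-0.176, "twist":0.1111}, {"aperture":0.095, "dx":0.164, "dy":-0.176, "twist":0.1111}, {"aperture":0.095, "dx":0.164, "dy":-0.176, "twist":0.1111}]' >/dev/null
python3 - <<'E'
from h import *
import pickle
c=cam("wrist");pickle.dump(c,open("w1.pkl","wb"));crop(c,0,0,560,420,1.4,"pics/w1.png")
E
python3 go.py .47 .12 .2 -4
```

```text
shift [-0.025  -0.3411 -0.0019] turn -0.32 | at [ 0.4692 -0.222   0.1982] yaw -4.32 j6 62.0 gap 0.0949 t 1.8
```

View pics/w1.png

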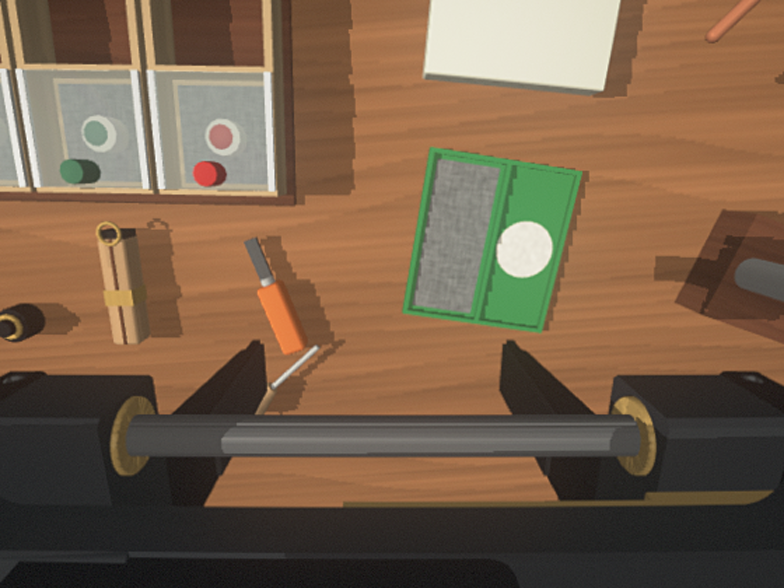

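The wrist view shows the green tray, with its disc at (524,249), the file handle at (281,316) next to a brush whose handle tip is at (317,348), the clamp band at (118,297), and the red knob at (208,173). I'll move to the second viewpoint.

```bash
python3 -m inch '[{"aperture":0.095, "dx":-0.025, "dy":-0.34}, {"aperture":0.095, "dx":-0.025, "dy":-0.34}, {"aperture":0.095, "dx":-0.025, "dy":-0.34}, {"aperture":0.095, "dx":-0.025, "dy":-0.34}, {"aperture":0.095, "dx":-0.025, "dy":-0.34}, {"aperture":0.095, "dx":-0.025, "dy":-0.34}, {"aperture":0.095, "dx":-0.025, "dy":-0.34}, {"aperture":0.095, "dx":-0.025, "dy":-0.34}]' >/dev/null
python3 -m inch '[{"aperture":0.095}, {"aperture":0.095}]'
python3 - <<'E'
from h import *
import pickle
c=cam("wrist");pickle.dump(c,open("w2.pkl","wb"));crop(c,0,0,560,420,1.4,"pics/w2.png")
E
```

```text
time_s: 2.8
eef_pos: [0.4701, 0.1189, 0.1983]
tcp_rot: [[0.997, -0.075, -0.0], [-0.075, -0.997, -0.0], [-0.0, 0.0, -1.0]]
wrist_force: [0.3, 0.2, 0.3]
finger_gap: 0.095
gripper_force: 0.0
```

View pics/w2.png

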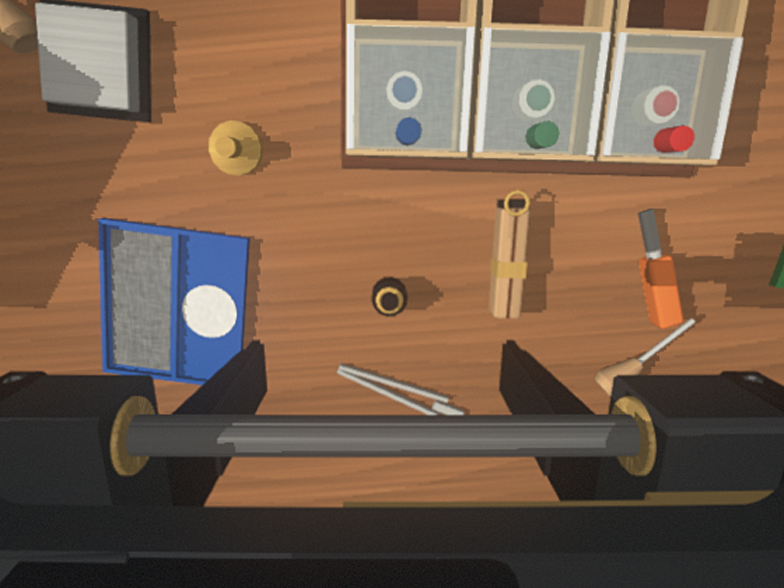

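Run:
```python
from h import *
import pickle
a,b=pickle.load(open("w1.pkl","rb")),pickle.load(open("w2.pkl","rb"))
q=lambda p:((np.array(p)+.5)/1.4-.5)
for n,p,r in [("knobR",(205,173),(682,138)),("knobG",(70,170),(548,134)),("stoneR",(221,136),(664,103)),("clampring",(109,234),(516,203)),("band",(116,297),(509,269)),("hndl rear",(292,351),(665,324)),("hndl front",(269,286),(656,258)),("bladetip",(251,239),(647,211)),("stand",(9,326),(389,299)),("lidRfr corner",(271,191),(717,160)),("lidR far",(270,71),(742,38))]:
    X,e=tri((a,b),(q(p),q(r)));print(n,X.round(4),round(e,2))
def tray(c,cor,disc,x0):
    # fit planar pose of rim top corners
    m=np.array([[.073,.065,.008],[.073,-.065,.008],[-.073,-.065,.008],[-.073,.065,.008]])
    def f(v):
        R=np.array([[np.cos(v[2]),-np.sin(v[2])],[np.sin(v[2]),np.cos(v[2])]])
        P=np.vstack([m,[0,-.033,.003]]);P=np.c_[P[:,:2]@R.T+v[:2],P[:,2]]
        return (proj(c,P)-q(cor+[disc])).ravel()
    r=least_squares(f,x0);v=r.x;print("tray",v[:2].round(4),np.degrees(v[2]).round(2),"res",np.abs(r.fun).max().round(2))
    R=np.array([[np.cos(v[2]),-np.sin(v[2])],[np.sin(v[2]),np.cos(v[2])]])
    print(" lane",(R@[0,.03]+v[:2]).round(4),"disc",(R@[0,-.033]+v[:2]).round(4), "disc direct",atz(c,q(disc),.003).round(4))
tray(a,[(431,149),(582,171),(543,332),(404,313)],(524,249),[.48,-.31,-.2])
tray(b,[(98,218),(249,238),(242,388),(103,372)],(209,312),[.44,.31,-.2])
for d in (pickle.load(open("ts.pkl","rb"))[0],): pass
```

```text
knobR [ 0.5541 -0.0988  0.0667] 0.08
knobG [ 0.5636 -0.0025  0.0687] 0.56
stoneR [ 0.5815 -0.1035  0.0334] 0.04
clampring [0.5132 0.0072 0.0237] 0.2
band [0.4586 0.0133 0.0247] 0.01
hndl rear [ 0.3943 -0.1314  0.0153] 0.44
hndl front [ 0.4561 -0.1186  0.0139] 0.24
bladetip [ 0.4979 -0.1084  0.0121] 0.18
stand [0.4395 0.1171 0.0242] 0.17
lidRfr corner [ 0.5372 -0.1397  0.047 ] 0.4
lidR far [ 0.6213 -0.1502  0.0453] 0.47
tray [ 0.4766 -0.315 ] -12.21 res 1.0
 lane [ 0.483  -0.2856] disc [ 0.4696 -0.3472] disc direct [[ 0.4701 -0.3465  0.003 ]]
tray [0.4416 0.3149] -11.87 res 1.56
 lane [0.4478 0.3442] disc [0.4348 0.2826] disc direct [[0.4338 0.2842 0.003 ]]
```

```bash
python3 go.py .462 .0125 .005 -6.4
```

```text
shift [-1.000e-04  1.065e-01  1.933e-01] turn 2.07 | at [0.4701 0.1188 0.1983] yaw -4.33 j6 101.0 gap 0.0951 t 2.9
```

Scaled: 2 degrees / 90 = 0.0222.

```bash
python3 -m inch '[{"aperture":0.06, "dy":0.1065, "twist":0.0222}, {"aperture":0.06, "dy":0.1065, "twist":0.0222}, {"aperture":0.06, "dy":0.1065, "twist":0.0222}, {"aperture":0.06, "dy":0.1065, "dz":0.193, "twist":0.0222}, {"aperture":0.06, "dy":0.1065, "dz":0.193, "twist":0.0222}, {"aperture":0.06, "dy":0.1065, "dz":0.193, "twist":0.0222}, {"aperture":0.06, "dy":0.1065, "dz":0.193, "twist":0.0222}, {"aperture":0.06, "dy":0.1065, "dz":0.193, "twist":0.0222}]'>/dev/null
python3 -m inch '[{"aperture":0.06}, {"aperture":0.06}]' ; python3 go.py .462 .0125 .005 -6.4
python3 - <<'E'
from h import *
c=cam("wrist");crop(c,0,0,560,420,1,"pics/w3.png")
E
```

```text
time_s: 3.85
eef_pos: [0.4633, 0.0138, 0.0074]
tcp_rot: [[0.994, -0.109, 0.003], [-0.109, -0.994, -0.0], [0.003, 0.0, -1.0]]
wrist_force: [1.6, -0.1, -0.1]
finger_gap: 0.0598
gripper_force: 0.0
shift [-0.0011  0.0014  0.0024] turn 0.17 | at [0.4633 0.0138 0.0074] yaw -6.23 j6 90.0 gap 0.0598 t 3.9
```

View pics/w3.png

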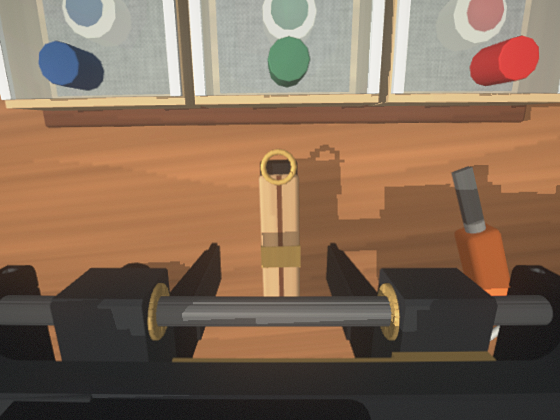

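Fingers straddle the clamp symmetrically (bar at column 280, ring at (278,167)). I'll close and work out how far along the bar the grip is.

```bash
python3 - <<'E'
from h import *
c=cam("wrist");s=sense()
X=atz(c,[[278,167]],.025)[0];print("ring in tool",(s["tcp_rot"].T@(X-s["eef_pos"])).round(4),X.round(4))
E
python3 -m inch '[{"aperture":0, "dz":0.002}, {"aperture":0, "dz":0.002}, {"aperture":0, "dz":0.002}, {"aperture":0, "dz":0.002}, {"aperture":0, "dz":0.002}, {"aperture":0, "dz":0.002}]' 20
python3 -m inch '[{"aperture":0, "dz":-0.08}, {"aperture":0, "dz":-0.08}, {"aperture":0, "dz":-0.08}, {"aperture":0, "dz":-0.08}]'; python3 go.py .4419 .3454 .012 -11.9
```

```text
ring in tool [ 0.051   0.0015 -0.0174] [0.5137 0.007  0.025 ]
time_s: 4.55
eef_pos: [0.462, 0.0142, 0.0033]
tcp_rot: [[0.994, -0.108, -0.0], [-0.108, -0.994, -0.0], [-0.0, 0.0, -1.0]]
wrist_force: [0.8, -0.6, 0.9]
finger_gap: 0.0173
gripper_force: 0.0
time_s: 4.95
eef_pos: [0.4622, 0.0142, 0.0835]
tcp_rot: [[0.994, -0.108, 0.001], [-0.108, -0.994, -0.0], [0.001, 0.0, -1.0]]
wrist_force: [-0.0, 0.0, -0.8]
finger_gap: 0.0006
gripper_force: 0.0
shift [-0.056  -0.3271  0.0714] turn 5.7 | at [0.4622 0.0142 0.0835] yaw -6.2 j6 90.0 gap 0.0006 t 5.0
```

The fingers shut on nothing. I'll look.

Run:
```python
from h import *
c=cam("wrist");crop(c,0,0,560,420,1,"pics/w4.png")
```

```text
(no output)
```

View pics/w4.png

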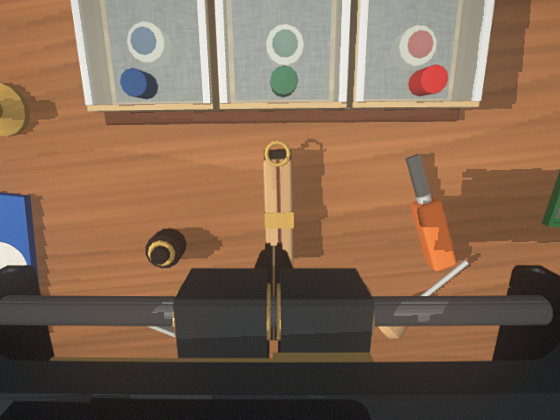

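Run:
```python
from h import *
import pickle
c=cam("wrist");s=sense();w=lambda p:s["eef_pos"]+s["tcp_rot"]@np.array(p)
print("tip px",proj(c,[w((0,0,0)),w((0,.03,0)),w((0,-.03,0)),w((0.01,0,0)),w((0.01,0,-.038))]).round(0))
a,b=pickle.load(open("w1.pkl","rb")),pickle.load(open("w2.pkl","rb"))
q=lambda p:((np.array(p)+.5)/1.4-.5)
print(tri((a,b),(q((128,343)),q((505,318)))), sense()["eef_pos"])
p=proj(c,[[.4586,.0133,.0247],[.41,.0185,.024],[.41,.0185,0]]);print(p)
```

```text
tip px [[275. 239.]
 [320. 239.]
 [231. 239.]
 [275. 225.]
 [276. 246.]]
(array([0.41357482, 0.01560246, 0.01975207]), np.float64(0.2853037230165967)) [0.46151247 0.01418921 0.08249988]
[[276.32674875 219.04127616]
 [276.2647811  271.37658293]
 [276.04806081 260.43508117]]
```

Run:
```python
from h import *
i=cv2.imread("pics/w4.png")[180:330,180:380]; i=np.clip(i.astype(float)*1.6+20,0,255).astype(np.uint8)
cv2.imwrite("pics/w4c.png",cv2.resize(i,None,fx=4,fy=4,interpolation=cv2.INTER_NEAREST))
```

```text
(no output)
```

View pics/w4c.png

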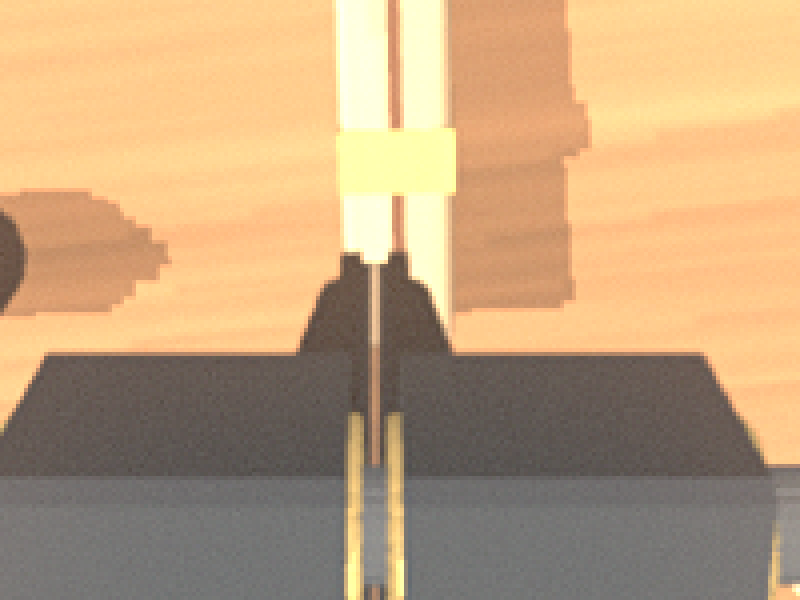

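The crop shows the shut fingertips ending at full-image row 244, where the stated TCP should project to row 225–239. So the real tips are about 36 mm short of the reported TCP, and the fingers shut above the clamp. I'll confirm by feel, in small steps.

```bash
python3 -m inch '[{"aperture":0.06}, {"aperture":0.06}, {"aperture":0.06}, {"aperture":0.06}, {"aperture":0.06}, {"aperture":0.06}, {"aperture":0.06, "dz":0.08}, {"aperture":0.06, "dz":0.08}]' |tail -3
python3 -m inch '[{"aperture":0.06, "dz":0.005}, {"aperture":0.06, "dz":0.01}, {"aperture":0.06, "dz":0.013}, {"aperture":0.06, "dz":0.013}]' | grep -v rot
python3 -m inch '[{"aperture":0.06, "dz":0.003}, {"aperture":0.06, "dz":0.006}, {"aperture":0.06, "dz":0.006}, {"aperture":0.06, "dz":0.006}]' | grep -v rot
```

```text
wrist_force: [-0.4, 0.2, 0.3]
finger_gap: 0.0574
gripper_force: 0.0
time_s: 6.25
eef_pos: [0.4626, 0.0141, -0.0089]
wrist_force: [0.2, -0.7, 1.5]
finger_gap: 0.0602
gripper_force: 0.0
time_s: 6.65
eef_pos: [0.4621, 0.0141, -0.0156]
wrist_force: [0.3, -0.2, 0.1]
finger_gap: 0.06
gripper_force: 0.0
```

```bash
for i in 1; do :; done
python3 -m inch '[{"aperture":0.06, "dz":0.003}, {"aperture":0.06, "dz":0.006}, {"aperture":0.06, "dz":0.006}, {"aperture":0.06, "dz":0.006}]' | grep -E "eef|force"
python3 -m inch '[{"aperture":0.06, "dz":0.002}, {"aperture":0.06, "dz":0.004}, {"aperture":0.06, "dz":0.004}]' | grep -E "eef|force"
python3 - <<'E'
from h import *
c=cam("wrist");s=sense();w=lambda p:s["eef_pos"]+s["tcp_rot"]@np.array(p)
i=np.clip(c["im"][180:330,160:400].astype(float)*1.6+20,0,255).astype(np.uint8)
cv2.imwrite("pics/w5.png",cv2.resize(i,None,fx=3.3,fy=3.3,interpolation=cv2.INTER_NEAREST))
E
```

```text
eef_pos: [0.462, 0.0141, -0.0218]
wrist_force: [1.5, -0.6, -0.4]
gripper_force: 0.0
eef_pos: [0.4619, 0.0141, -0.0259]
wrist_force: [0.2, 1.0, 0.1]
gripper_force: 0.0
```

View pics/w5.png

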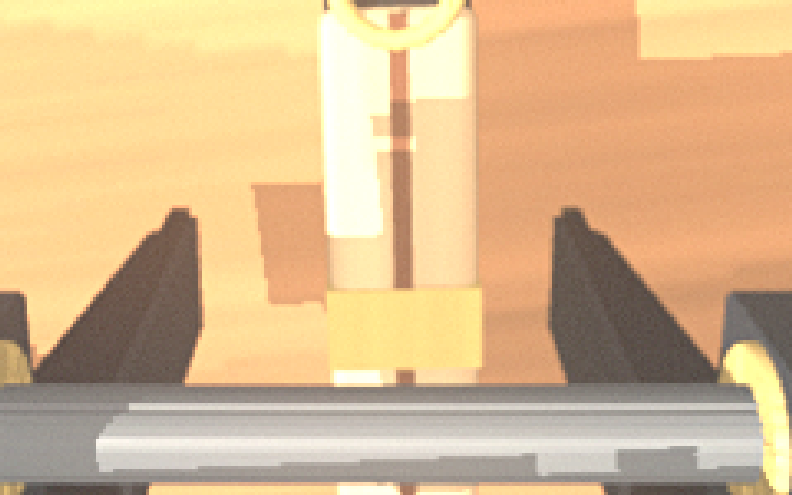

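The tips are now about 10 mm above the table, astride the bar at the band. I'll close.

```bash
python3 -m inch '[{"aperture":0, "dz":0.003}, {"aperture":0, "dz":0.004}, {"aperture":0, "dz":0.004}, {"aperture":0, "dz":0.004}, {"aperture":0, "dz":0.004}, {"aperture":0, "dz":0.004}, {"aperture":0, "dz":0.004}]' 20| grep -v rot
python3 -m inch '[{"aperture":0, "dz":-0.08}, {"aperture":0, "dz":-0.08}, {"aperture":0, "dz":-0.08}, {"aperture":0, "dz":-0.08}]'| grep -v rot; python3 go.py .4419 .3454 .05 -11.9
```

```text
time_s: 8.1
eef_pos: [0.4621, 0.0141, -0.0297]
wrist_force: [0.5, -0.4, 0.4]
finger_gap: 0.0238
gripper_force: 20.0
time_s: 8.5
eef_pos: [0.4622, 0.0141, 0.0505]
wrist_force: [-0.6, 0.2, -0.5]
finger_gap: 0.0239
gripper_force: 20.0
shift [-0.0559 -0.3271  0.0004] turn 5.7 | at [0.4622 0.0141 0.0505] yaw -6.2 j6 90.0 gap 0.0239 t 8.5
```

Gripped: 23.8 mm wide, 20 N. With the clamp standing on the table the reported TCP z is −0.030. I'll carry it to the blue lane.

Scaled: 5.7 degrees / 90 = 0.0633.

```bash
python3 -m inch '[{"aperture":0, "dx":-0.056, "dy":-0.327, "twist":0.0633}, {"aperture":0, "dx":-0.056, "dy":-0.327, "twist":0.0633}, {"aperture":0, "dx":-0.056, "dy":-0.327, "twist":0.0633}, {"aperture":0, "dx":-0.056, "dy":-0.327, "twist":0.0633}, {"aperture":0, "dx":-0.056, "dy":-0.327, "twist":0.0633}, {"aperture":0, "dx":-0.056, "dy":-0.327, "twist":0.0633}, {"aperture":0, "dx":-0.056, "dy":-0.327, "twist":0.0633}, {"aperture":0, "dx":-0.056, "dy":-0.327, "twist":0.0633}]'>/dev/null
python3 -m inch '[{"aperture":0}, {"aperture":0}, {"aperture":0}]'| grep -v rot; python3 go.py .4419 .3454 -.025 -11.9
python3 - <<'E'
from h import *
c=cam("wrist");crop(c,0,0,560,420,1.2,"pics/w6.png")
E
```

```text
time_s: 9.6
eef_pos: [0.4418, 0.3441, 0.0499]
wrist_force: [-0.4, 0.2, -0.1]
finger_gap: 0.0238
gripper_force: 20.0
shift [-0.0002 -0.0014  0.0749] turn -0.09 | at [0.4418 0.3441 0.0499] yaw -11.99 j6 133.0 gap 0.0238 t 9.6
```

View pics/w6.png

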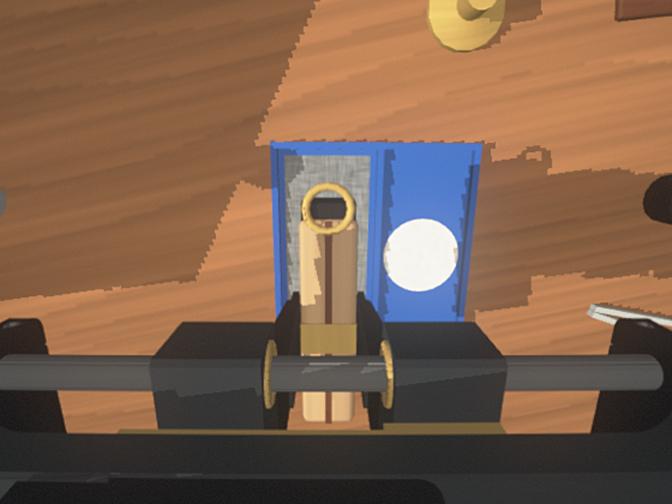

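Clamp is parallel to the lane, centred between the rim (column 280) and the divider (column 375). Disc is at (421,255). I'll lower and release.

```bash
python3 - <<'E'
from h import *
c=cam("wrist")
p=(np.array([[421,255]])+.5)/1.2-.5;print("disc",atz(c,p,.003).round(4))
p=(np.array([[272,143],[482,143]])+.5)/1.2-.5;C=atz(c,p,.008);d=C[1]-C[0];print(C.round(4),np.linalg.norm(d),"yaw",np.degrees(np.arctan2(d[1],d[0]))+90)
E
python3 -m inch '[{"aperture":0, "dy":-0.001, "dz":0.04}, {"aperture":0, "dy":-0.001, "dz":0.065}, {"aperture":0, "dy":-0.001, "dz":0.072}, {"aperture":0, "dy":-0.001, "dz":0.0745}, {"aperture":0, "dy":-0.001, "dz":0.0755}, {"aperture":0, "dy":-0.001, "dz":0.076}, {"aperture":0, "dy":-0.001, "dz":0.076}]'| grep -v rot
python3 -m inch '[{"aperture":0.034}, {"aperture":0.034}, {"aperture":0.034}, {"aperture":0.034}]'| grep -v rot
python3 -m inch '[{"aperture":0.034, "dz":-0.12}, {"aperture":0.034, "dz":-0.12}, {"aperture":0.034, "dz":-0.12}, {"aperture":0.034, "dz":-0.12}]'| grep -v rot;python3 go.py .53 -.06 .1 -6.2
```

```text
disc [[0.4348 0.2829 0.003 ]]
[[0.5259 0.3628 0.008 ]
 [0.4993 0.2366 0.008 ]] 0.1289638502750009 yaw -11.897194377703585
time_s: 10.4
eef_pos: [0.4423, 0.3465, -0.0248]
wrist_force: [-0.0, -0.1, -1.1]
finger_gap: 0.0237
gripper_force: 20.0
time_s: 10.8
eef_pos: [0.442, 0.3463, -0.0256]
wrist_force: [-0.3, 0.4, 0.1]
finger_gap: 0.034
gripper_force: 0.0
time_s: 11.2
eef_pos: [0.4432, 0.3471, 0.0974]
wrist_force: [0.5, -0.0, 0.0]
finger_gap: 0.034
gripper_force: 0.0
shift [ 0.1689  0.3804 -0.0033] turn -5.69 | at [0.4432 0.3471 0.0974] yaw -11.89 j6 133.0 gap 0.034 t 11.2
```

Clamp laid. The blue disc is confirmed at (0.4347, 0.2828). Now the red knob. From the finger geometry the true tip is at TCP z + 0.039, so I'll take the knob with TCP z at about 0.010.

Scaled: -5.7 degrees / 90 = -0.0633.

```bash
python3 go.py .5545 -.099 .05 -6.2
python3 -m inch '[{"aperture":0.05, "dx":0.2, "dy":0.413, "dz":0.02, "twist":-0.0633}, {"aperture":0.05, "dx":0.2, "dy":0.413, "dz":0.02, "twist":-0.0633}, {"aperture":0.05, "dx":0.2, "dy":0.413, "dz":0.02, "twist":-0.0633}, {"aperture":0.05, "dx":0.2, "dy":0.413, "dz":0.02, "twist":-0.0633}, {"aperture":0.05, "dx":0.2, "dy":0.413, "dz":0.02, "twist":-0.0633}, {"aperture":0.05, "dx":0.2, "dy":0.413, "dz":0.02, "twist":-0.0633}, {"aperture":0.05, "dx":0.2, "dy":0.413, "dz":0.02, "twist":-0.0633}, {"aperture":0.05, "dx":0.2, "dy":0.413, "dz":0.02, "twist":-0.0633}]' 12 >/dev/null
python3 go.py .5545 -.099 .05 -6.2
```

```text
shift [0.2007 0.4137 0.0467] turn -5.69 | at [0.4432 0.3471 0.0974] yaw -11.89 j6 133.0 gap 0.034 t 11.2
shift [0.0227 0.0533 0.0255] turn -0.01 | at [ 0.5377 -0.0436  0.0756] yaw -6.21 j6 85.0 gap 0.0499 t 12.0
```

```bash
python3 -m inch '[{"aperture":0.05, "dx":0.0227, "dy":0.0533}, {"aperture":0.05, "dx":0.0227, "dy":0.0533}, {"aperture":0.05, "dx":0.0227, "dy":0.0533, "dz":0.02}, {"aperture":0.05, "dx":0.0227, "dy":0.0533, "dz":0.0255}, {"aperture":0.05, "dx":0.0227, "dy":0.0533, "dz":0.0255}, {"aperture":0.05, "dx":0.0227, "dy":0.0533, "dz":0.0255}]' >/dev/null
python3 go.py .5545 -.099 .01 -6.2
python3 - <<'E'
from h import *
c=cam("wrist");crop(c,0,0,560,420,1.2,"pics/w7.png")
im=cv2.cvtColor(c["im"],cv2.COLOR_BGR2HSV);m=((im[...,0]<6)|(im[...,0]>174))&(im[...,1]>200)&(im[...,2]>140)
n,l,st,ce=cv2.connectedComponentsWithStats(m.astype(np.uint8));
for i in range(1,n):
    if st[i,4]>30: print(st[i],ce[i].round(1))
print(proj(c,[.5545,-.099,.067]))
E
```

```text
shift [-0.0001  0.0027  0.0414] turn 0.05 | at [ 0.5549 -0.0964  0.0514] yaw -6.15 j6 80.0 gap 0.0496 t 12.6
[[279.67097469 248.02260689]]
```

View pics/w7.png

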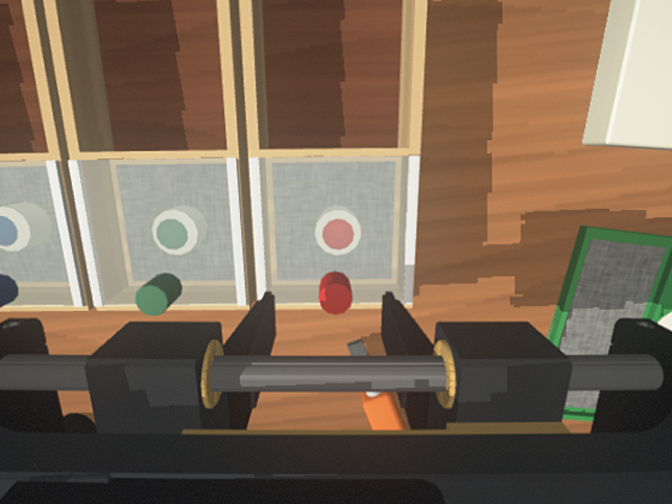

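The red knob top is at (335,297), midway between the fingers (272 and 388) and within 1 px of the prediction. The pot is at (338,231). Next: descend, grip and slide open.

```bash
python3 - <<'E'
from h import *
c=cam("wrist");print("pot",atz(c,[[281.3,192.2]],.030).round(4),"stone",atz(c,[[282,194.5]],.037).round(4))
E
python3 -m inch '[{"aperture":0.05, "dy":0.0027, "dz":0.02}, {"aperture":0.05, "dy":0.0027, "dz":0.035}, {"aperture":0.05, "dy":0.0027, "dz":0.041}, {"aperture":0.05, "dy":0.0027, "dz":0.041}]' | grep -v rot
python3 -m inch '[{"aperture":0}, {"aperture":0}, {"aperture":0}, {"aperture":0}, {"aperture":0}, {"aperture":0}]' 12| grep -v rot
```

```text
pot [[ 0.5823 -0.1038  0.03  ]] stone [[ 0.5821 -0.1041  0.037 ]]
time_s: 13.1
eef_pos: [0.5546, -0.0994, 0.0102]
wrist_force: [-0.5, 0.7, -0.4]
finger_gap: 0.0499
gripper_force: 0.0
time_s: 13.7
eef_pos: [0.5548, -0.1001, 0.0107]
wrist_force: [-0.1, -3.2, 2.7]
finger_gap: 0.0177
gripper_force: 12.0
```

Knob gripped at 17.7 mm. I'll slide 80 mm along tool x.

```bash
python3 -m inch '[{"aperture":0, "dx":0.015}, {"aperture":0, "dx":0.03}, {"aperture":0, "dx":0.045}, {"aperture":0, "dx":0.06}, {"aperture":0, "dx":0.07}, {"aperture":0, "dx":0.076}, {"aperture":0, "dx":0.079}, {"aperture":0, "dx":0.079}]' | grep -v rot
python3 -m inch '[{"aperture":0}, {"aperture":0.04}, {"aperture":0.04}, {"aperture":0.04}, {"aperture":0.04}, {"aperture":0.04, "dz":-0.045}, {"aperture":0.04, "dz":-0.045}]' | grep -v rot; python3 go.py .5822 -.1039 .05 -6.2
```

```text
time_s: 14.5
eef_pos: [0.6338, -0.1079, 0.0106]
wrist_force: [1.2, 2.2, 4.2]
finger_gap: 0.0175
gripper_force: 12.0
time_s: 15.2
eef_pos: [0.6355, -0.1089, 0.0597]
wrist_force: [0.7, -0.2, 0.4]
finger_gap: 0.04
gripper_force: 0.0
shift [-0.0536  0.0007  0.0094] turn 0.0 | at [ 0.6355 -0.1089  0.0597] yaw -6.2 j6 81.0 gap 0.04 t 15.2
```

```bash
python3 -m inch '[{"aperture":0.045, "dx":-0.0536, "dy":0.0007}, {"aperture":0.045, "dx":-0.0536, "dy":0.0007}, {"aperture":0.045, "dx":-0.0536, "dy":0.0007}, {"aperture":0.045, "dx":-0.0536, "dy":0.0007}]' >/dev/null
python3 go.py .5822 -.1039 -.024 -6.2
python3 - <<'E'
from h import *
c=cam("wrist");crop(c,140,120,420,330,2.6,"pics/w8.png")
print(proj(c,[.5822,-.1039,.037]))
E
```

```text
shift [0.001  0.0002 0.0797] turn -0.01 | at [ 0.5811 -0.1035  0.0556] yaw -6.21 j6 80.0 gap 0.0447 t 15.6
[[275.49925586 229.00544331]]
```

View pics/w8.png

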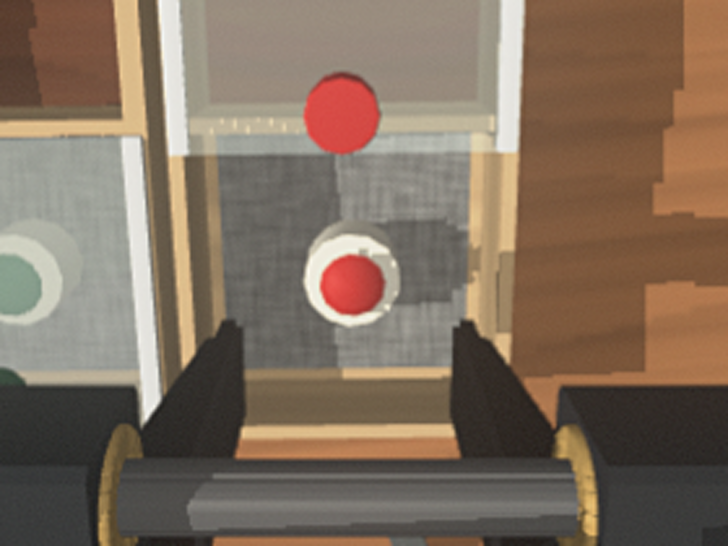

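The lid is fully open and the stone is at (352,284) in the crop, exactly as predicted and centred between the fingers. I'll descend and grip the pot.

```bash
python3 -m inch '[{"aperture":0.045, "dx":0.001, "dz":0.03}, {"aperture":0.045, "dx":0.001, "dz":0.06}, {"aperture":0.045, "dx":0.001, "dz":0.073}, {"aperture":0.045, "dx":0.001, "dz":0.079}, {"aperture":0.045, "dx":0.001, "dz":0.079}]' | grep -v rot
python3 -m inch '[{"aperture":0}, {"aperture":0}, {"aperture":0}, {"aperture":0}, {"aperture":0}]' 15| grep -v rot
python3 -m inch '[{"aperture":0, "dz":-0.03}, {"aperture":0, "dz":-0.07}, {"aperture":0, "dz":-0.1}, {"aperture":0, "dz":-0.1}]'| grep -v rot; python3 go.py .4347 .2828 .05 -12
```

```text
time_s: 16.15
eef_pos: [0.5812, -0.1033, -0.0239]
wrist_force: [0.1, -0.1, -0.3]
finger_gap: 0.0449
gripper_force: 0.0
time_s: 16.65
eef_pos: [0.5814, -0.1034, -0.0227]
wrist_force: [0.1, 0.1, 5.1]
finger_gap: 0.0275
gripper_force: 15.0
time_s: 17.05
eef_pos: [0.5827, -0.1037, 0.0805]
wrist_force: [0.3, 0.1, -0.2]
finger_gap: 0.0279
gripper_force: 15.0
shift [-0.1891 -0.3683  0.0288] turn 5.81 | at [ 0.5827 -0.1037  0.0805] yaw -6.19 j6 80.0 gap 0.0279 t 17.1
```

Pot held at 27.9 mm. I'll turn the gripper so the fingers open along the part lane when I place it.

Careful with the scale: turns go in shares of 90 degrees. That gives: -84 degrees / 90 = -0.9333.

```bash
python3 -m inch '[{"aperture":0, "dx":-0.19, "dy":-0.368, "twist":-0.9333}, {"aperture":0, "dx":-0.19, "dy":-0.368, "twist":-0.9333}, {"aperture":0, "dx":-0.19, "dy":-0.368, "twist":-0.9333}, {"aperture":0, "dx":-0.19, "dy":-0.368, "twist":-0.9333}, {"aperture":0, "dx":-0.19, "dy":-0.368, "twist":-0.9333}, {"aperture":0, "dx":-0.19, "dy":-0.368, "twist":-0.9333}, {"aperture":0, "dx":-0.19, "dy":-0.368, "twist":-0.9333}, {"aperture":0, "dx":-0.19, "dy":-0.368, "twist":-0.9333}]' |grep -v rot
python3 go.py .4347 .2828 .05 78
```

```text
time_s: 17.85
eef_pos: [0.4355, 0.2715, 0.0759]
wrist_force: [1.0, 0.2, 0.2]
finger_gap: 0.0274
gripper_force: 15.0
shift [ 0.0097 -0.0058  0.0259] turn -15.1 | at [0.4355 0.2715 0.0759] yaw 62.9 j6 52.0 gap 0.0274 t 17.9
```

Scaled: -15.1 degrees / 90 = -0.1678.

```bash
python3 -m inch '[{"aperture":0, "dx":0.0097, "dy":-0.0058, "dz":0.02, "twist":-0.1678}, {"aperture":0, "dx":0.0097, "dy":-0.0058, "dz":0.0255, "twist":-0.1678}, {"aperture":0, "dx":0.0097, "dy":-0.0058, "dz":0.0255, "twist":-0.1678}, {"aperture":0, "dx":0.0097, "dy":-0.0058, "dz":0.0255, "twist":-0.1678}, {"aperture":0, "dx":0.0097, "dy":-0.0058, "dz":0.0255, "twist":-0.1678}]' |grep -v rot
python3 go.py .4347 .2828 -.028 78
```

```text
time_s: 18.35
eef_pos: [0.4364, 0.2808, 0.0511]
wrist_force: [0.1, -0.2, -0.3]
finger_gap: 0.0275
gripper_force: 15.0
shift [ 0.0015 -0.0021  0.0791] turn -0.54 | at [0.4364 0.2808 0.0511] yaw 77.46 j6 38.0 gap 0.0275 t 18.4
```

```bash
python3 -m inch '[{"aperture":0, "dx":0.0015, "dy":-0.002, "dz":0.04}, {"aperture":0, "dx":0.0015, "dy":-0.002, "dz":0.065}, {"aperture":0, "dx":0.0015, "dy":-0.002, "dz":0.074}, {"aperture":0, "dx":0.0015, "dy":-0.002, "dz":0.077}, {"aperture":0, "dx":0.0015, "dy":-0.002, "dz":0.078}, {"aperture":0, "dx":0.0015, "dy":-0.002, "dz":0.079}, {"aperture":0, "dx":0.0015, "dy":-0.002, "dz":0.079}]' |grep -v rot
python3 go.py .4347 .2828 -.029 78
```

```text
time_s: 19.05
eef_pos: [0.435, 0.2833, -0.0273]
wrist_force: [0.2, 0.1, -0.9]
finger_gap: 0.0274
gripper_force: 15.0
shift [-0.0005 -0.0002  0.0017] turn -0.36 | at [ 0.435   0.2833 -0.0273] yaw 77.64 j6 38.0 gap 0.0274 t 19.1
```

```bash
python3 -m inch '[{"aperture":0, "dz":0.0005}, {"aperture":0, "dz":0.001}, {"aperture":0, "dz":0.0015}, {"aperture":0, "dz":0.0015}]' |grep -v rot
python3 -m inch '[{"aperture":0.04}, {"aperture":0.04}, {"aperture":0.04}, {"aperture":0.04}]' |grep -E "eef|force|gap"
python3 -m inch '[{"aperture":0.045, "dz":-0.02}, {"aperture":0.045, "dz":-0.06}, {"aperture":0.045, "dz":-0.11}, {"aperture":0.045, "dz":-0.11}]' |grep -E "eef|force"
python3 go.py .6335 -.1080 .06 -6.2
```

```text
time_s: 19.45
eef_pos: [0.4345, 0.2831, -0.0296]
wrist_force: [-1.4, 0.8, -0.1]
finger_gap: 0.0277
gripper_force: 15.0
eef_pos: [0.4345, 0.2831, -0.0296]
wrist_force: [0.1, -0.1, -0.1]
finger_gap: 0.0397
gripper_force: 0.0
eef_pos: [0.4368, 0.2843, 0.0856]
wrist_force: [0.9, 0.4, -0.5]
gripper_force: 0.0
shift [-0.3414  0.2758  0.0257] turn 83.87 | at [0.4368 0.2843 0.0856] yaw 77.67 j6 38.0 gap 0.0451 t 20.2
```

```bash
cat >> h.py <<'E'
def red(c,lo=40):
    i=c["im"].astype(int);m=(i[...,2]>110)&(i[...,1]<60)&(i[...,0]<70)
    n,l,st,ce=cv2.connectedComponentsWithStats(m.astype(np.uint8))
    return [(ce[k],st[k,4]) for k in range(1,n) if st[k,4]>lo]
E
python3 - <<'E'
from h import *
c=cam("wrist")
for p,a in red(c): print(p.round(1),a,atz(c,[p],.030).round(4))
E
python3 -m inch '[{"aperture":0.045, "dx":-0.341, "dy":0.276, "dz":0.025, "twist":0.9333}, {"aperture":0.045, "dx":-0.341, "dy":0.276, "dz":0.025, "twist":0.9333}, {"aperture":0.045, "dx":-0.341, "dy":0.276, "dz":0.025, "twist":0.9333}, {"aperture":0.045, "dx":-0.341, "dy":0.276, "dz":0.025, "twist":0.9333}, {"aperture":0.045, "dx":-0.341, "dy":0.276, "dz":0.025, "twist":0.9333}, {"aperture":0.045, "dx":-0.341, "dy":0.276, "dz":0.025, "twist":0.9333}, {"aperture":0.045, "dx":-0.341, "dy":0.276, "dz":0.025, "twist":0.9333}, {"aperture":0.045, "dx":-0.341, "dy":0.276, "dz":0.025, "twist":0.9333}]' |grep -E "eef"
python3 go.py .6335 -.1080 .06 -6.2
```

```text
eef_pos: [0.6136, -0.0759, 0.0561]
shift [ 0.0149  0.0347 -0.0039] turn 14.73 | at [ 0.6136 -0.0759  0.0561] yaw 8.53 j6 68.0 gap 0.0457 t 21.1
```

Scaled: 14.7 degrees / 90 = 0.1633.

```bash
python3 -m inch '[{"aperture":0.045, "dx":0.0149, "dy":0.0347, "twist":0.1633}, {"aperture":0.045, "dx":0.0149, "dy":0.0347, "twist":0.1633}, {"aperture":0.045, "dx":0.0149, "dy":0.0347, "twist":0.1633}, {"aperture":0.045, "dx":0.0149, "dy":0.0347, "twist":0.1633}]' >/dev/null
python3 go.py .6335 -.1080 .011 -6.2
python3 - <<'E'
from h import *
c=cam("wrist");p=proj(c,[.6335,-.108,.067])[0];print(p)
x,y=p.astype(int);print(c["im"][y-16:y+17:4,x-16:x+17:4,2]); print(c["im"][y,x])
E
```

```text
shift [0.001  0.0026 0.0456] turn 0.6 | at [ 0.6329 -0.1054  0.0566] yaw -5.6 j6 80.0 gap 0.0451 t 21.5
[279.40139772 243.61470704]
[[195 193 170 145 132 131 183 196 194]
 [190 191 164 139 129 129 123 191 190]
 [195 185 238 233 234 177 124 195 193]
 [215 236 233 232 232 173 175 223 218]
 [194 233 233 232 231 172 174 174 203]
 [189 233 231 231 230 172 174 199 208]
 [116 236 232 231 230 172 176 170 165]
 [124 113 236 232 231 174 170 174 154]
 [118 119 116 151 163 153 162 171 149]]
[ 75  82 231]
```

Scaled: 0.6 degrees / 90 = 0.0067.

```bash
sed -i 's/\[...,1\]<60)&(i\[...,0\]<70)/[...,1]<i[...,2]*.42)\&(i[...,0]<i[...,2]*.42)/' h.py
python3 -m inch '[{"aperture":0.045, "dx":0.001, "dy":0.0026, "dz":0.02, "twist":0.0067}, {"aperture":0.045, "dx":0.001, "dy":0.0026, "dz":0.04, "twist":0.0067}, {"aperture":0.045, "dx":0.001, "dy":0.0026, "dz":0.0456, "twist":0.0067}, {"aperture":0.045, "dx":0.001, "dy":0.0026, "dz":0.0456, "twist":0.0067}]' |grep -E "eef|force"
python3 -m inch '[{"aperture":0}, {"aperture":0}, {"aperture":0}, {"aperture":0}, {"aperture":0}]' 12|grep -E "eef|force|gap"
python3 -m inch '[{"aperture":0, "dx":-0.015}, {"aperture":0, "dx":-0.03}, {"aperture":0, "dx":-0.045}, {"aperture":0, "dx":-0.06}, {"aperture":0, "dx":-0.07}, {"aperture":0, "dx":-0.076}, {"aperture":0, "dx":-0.079}, {"aperture":0, "dx":-0.079}]' |grep -E "eef|force"
python3 -m inch '[{"aperture":0, "dx":-0.001}, {"aperture":0, "dx":-0.0015}, {"aperture":0, "dx":-0.0015}]' |grep -E "eef|force|gap"
```

```text
eef_pos: [0.6339, -0.1078, 0.0114]
wrist_force: [-0.5, 0.2, 0.7]
gripper_force: 0.0
eef_pos: [0.6346, -0.1081, 0.0125]
wrist_force: [-0.1, 4.3, 3.3]
finger_gap: 0.0179
gripper_force: 12.0
eef_pos: [0.5561, -0.1002, 0.0124]
wrist_force: [-2.5, -4.1, 7.2]
gripper_force: 12.0
eef_pos: [0.5559, -0.1002, 0.0125]
wrist_force: [3.0, -5.3, 4.9]
finger_gap: 0.0176
gripper_force: 12.0
```

```bash
python3 -m inch '[{"aperture":0, "dx":-0.001}, {"aperture":0, "dx":-0.002}, {"aperture":0, "dx":-0.003}, {"aperture":0, "dx":-0.003}]' |grep -E "eef|force|gap"
python3 -m inch '[{"aperture":0.045}, {"aperture":0.045}, {"aperture":0.045}, {"aperture":0.045}, {"aperture":0.045, "dz":-0.05}, {"aperture":0.045, "dz":-0.05}, {"aperture":0.045, "dz":-0.05}]' |grep -E "eef|force|gap"
python3 - <<'E'
from h import *
c=cam("wrist")
for p,a in red(c): print(p.round(1),a,atz(c,[p],.067).round(4))
print(proj(c,[.5545,-.099,.067]))
x,y=proj(c,[.5545,-.099,.067])[0].astype(int);print(c["im"][y-24:y+25:4,x-24:x+25:4,2])
E
python3 go.py .414 -.128 .06 12
```

```text
eef_pos: [0.5558, -0.1003, 0.0126]
wrist_force: [16.7, -4.1, -4.1]
finger_gap: 0.0175
gripper_force: 12.0
eef_pos: [0.5517, -0.0993, 0.0628]
wrist_force: [-0.9, 0.1, 0.9]
finger_gap: 0.045
gripper_force: 0.0
[273.4 237.1] 529 [[ 0.5549 -0.0983  0.067 ]]
[[274.48355123 237.56356179]]
[[161 161 156 160 162 162 159 158 156 157 163 160 164]
 [164 169 163 166 162 158 138 158 163 160 163 165 165]
 [163 164 163 168 161 139 120 117 120 161 168 163 159]
 [176 181 181 180 159 132 123 112 112 166 185 185 185]
 [186 183 182 177 208 218 216 217 181 120 177 177 177]
 [172 171 172 207 216 216 214 215 214 153 169 170 172]
 [167 167 166 229 216 215 215 214 212 203 166 167 167]
 [168 170 168 222 216 216 214 213 211 196 169 169 170]
 [222 222 223 223 216 217 214 214 213 215 220 222 222]
 [171 171 173 173 175 212 216 208 177 177 176 174 175]
 [177 175 177 177 176 177 175 174 175 172 174 175 176]
 [177 176 177 179 180 181 183 184 188 190 191 191 192]
 [194 192 194 193 189 192 191 190 187 186 188 185 184]]
shift [-0.1331  0.044   0.002 ] turn -18.4 | at [ 0.5512 -0.0991  0.062 ] yaw -6.4 j6 79.0 gap 0.0452 t 24.7
```

Lid fully shut (16.7 N against the stop, knob back at its start). Next the file: move above the handle and refine with the orange blob.

Scaled: -19.4 degrees / 90 = -0.2156.

```bash
python3 go.py .4265 -.125 .08 13
python3 -m inch '[{"aperture":0.04, "dx":-0.121, "dy":0.04, "dz":-0.02, "twist":-0.2156}, {"aperture":0.04, "dx":-0.121, "dy":0.04, "dz":-0.02, "twist":-0.2156}, {"aperture":0.04, "dx":-0.121, "dy":0.04, "dz":-0.02, "twist":-0.2156}, {"aperture":0.04, "dx":-0.121, "dy":0.04, "dz":-0.02, "twist":-0.2156}, {"aperture":0.04, "dx":-0.121, "dy":0.04, "dz":-0.02, "twist":-0.2156}, {"aperture":0.04, "dx":-0.121, "dy":0.04, "dz":-0.02, "twist":-0.2156}]' 20 >/dev/null
cat > orange.py <<'E'
from h import *
c=cam("wrist");i=cv2.cvtColor(c["im"],cv2.COLOR_BGR2HSV)
m=((i[...,0]>5)&(i[...,0]<14)&(i[...,1]>215)&(i[...,2]>100)).astype(np.uint8)
m=cv2.morphologyEx(m,cv2.MORPH_OPEN,np.ones((5,5)))
n,l,st,ce=cv2.connectedComponentsWithStats(m)
for k in range(1,n):
    if st[k,4]>200:
        P=atz(c,np.argwhere(l==k)[:,::-1],.018)[:,:2];r=cv2.minAreaRect(np.float32(P*1000));print(st[k],"c",P.mean(0).round(4),r)
E
python3 orange.py; python3 go.py .4265 -.125 .08 13
```

```text
shift [-0.121   0.0396 -0.018 ] turn -19.4 | at [ 0.5512 -0.0991  0.062 ] yaw -6.4 j6 79.0 gap 0.0452 t 24.7
shift [-0.0008 -0.0006  0.0015] turn 0.0 | at [ 0.4275 -0.1254  0.0815] yaw 13.0 j6 52.0 gap 0.0397 t 25.4
```

Run:
```python
from h import *
c=cam("wrist");p=proj(c,[.4265,-.125,.02])[0];print(p);x,y=p.astype(int)
i=cv2.cvtColor(c["im"],cv2.COLOR_BGR2HSV);print(i[y-30:y+31:10,x-24:x+25:6].tolist())
```

```text
[274.15433341 216.03328044]
[[[12, 142, 176], [11, 139, 172], [11, 173, 224], [12, 174, 241], [12, 174, 240], [12, 174, 239], [10, 177, 184], [12, 136, 131], [12, 138, 133]], [[13, 141, 177], [12, 141, 177], [11, 166, 214], [12, 174, 241], [12, 173, 240], [12, 175, 239], [10, 176, 191], [12, 138, 131], [12, 135, 128]], [[12, 141, 174], [12, 140, 171], [11, 152, 185], [12, 172, 241], [12, 173, 240], [12, 175, 238], [10, 179, 198], [12, 137, 134], [12, 139, 132]], [[12, 140, 168], [12, 140, 168], [12, 143, 169], [12, 174, 241], [12, 173, 240], [12, 175, 238], [10, 182, 205], [12, 139, 132], [12, 138, 131]], [[13, 141, 175], [13, 144, 173], [12, 140, 168], [12, 174, 241], [12, 174, 240], [12, 173, 238], [10, 181, 211], [12, 140, 126], [12, 136, 124]], [[12, 141, 181], [12, 141, 177], [12, 139, 169], [12, 175, 241], [12, 173, 240], [12, 176, 238], [10, 179, 218], [12, 138, 131], [12, 135, 130]], [[13, 140, 178], [12, 138, 177], [12, 137, 169], [12, 174, 241], [12, 175, 239], [12, 174, 238], [10, 180, 220], [12, 132, 133], [12, 136, 129]]]
```

```bash
sed -i 's/^m=((i.*/m=((i[...,1]>160)\&(i[...,2]>228)).astype(np.uint8)/; s/,\.018)/,.022)/' orange.py; python3 orange.py
```

```text
[ 263  180   23   71 1514] c [ 0.4277 -0.1247] ((426.816162109375, -124.8530044555664), (62.26276779174805, 18.202417373657227), 14.854182243347168)
```

Scaled: -1.6 degrees / 90 = -0.0178.

```bash
python3 go.py .4270 -.1249 -.032 14.6
python3 -m inch '[{"aperture":0.04, "dx":-0.0005, "dy":-0.0006, "dz":0.04, "twist":-0.0178}, {"aperture":0.04, "dx":-0.0005, "dy":-0.0006, "dz":0.085, "twist":-0.0178}, {"aperture":0.04, "dx":-0.0005, "dy":-0.0006, "dz":0.1, "twist":-0.0178}, {"aperture":0.04, "dx":-0.0005, "dy":-0.0006, "dz":0.11, "twist":-0.0178}, {"aperture":0.04, "dx":-0.0005, "dy":-0.0006, "dz":0.113, "twist":-0.0178}, {"aperture":0.04, "dx":-0.0005, "dy":-0.0006, "dz":0.113, "twist":-0.0178}]' |grep -E "eef|force"
python3 -m inch '[{"aperture":0}, {"aperture":0}, {"aperture":0}, {"aperture":0}, {"aperture":0}]' 20|grep -E "eef|force|gap"
```

```text
shift [-1.000e-04 -4.000e-04  1.136e-01] turn -1.57 | at [ 0.4272 -0.1253  0.0816] yaw 13.03 j6 52.0 gap 0.0402 t 25.4
eef_pos: [0.4264, -0.125, -0.0308]
wrist_force: [-0.4, -0.6, 0.2]
gripper_force: 0.0
eef_pos: [0.4266, -0.1253, -0.0303]
wrist_force: [0.5, -0.7, 8.0]
finger_gap: 0.0217
gripper_force: 20.0
```

```bash
python3 -m inch '[{"aperture":0, "dz":-0.03}, {"aperture":0, "dz":-0.08}, {"aperture":0, "dz":-0.1}, {"aperture":0, "dz":-0.1}]' |grep -E "eef|force|gap"
python3 go.py .4625 -.2812 .06 -12.2
```

```text
eef_pos: [0.4273, -0.1255, 0.0717]
wrist_force: [0.4, -0.6, -0.7]
finger_gap: 0.0219
gripper_force: 20.0
shift [-0.0052  0.1595  0.0122] turn 26.81 | at [ 0.4273 -0.1255  0.0717] yaw 14.61 j6 51.0 gap 0.0219 t 26.9
```

Scaled: 26.8 degrees / 90 = 0.2978.

```bash
python3 -m inch '[{"aperture":0, "dx":-0.005, "dy":0.16, "dz":0.01, "twist":0.2978}, {"aperture":0, "dx":-0.005, "dy":0.16, "dz":0.01, "twist":0.2978}, {"aperture":0, "dx":-0.005, "dy":0.16, "dz":0.01, "twist":0.2978}, {"aperture":0, "dx":-0.005, "dy":0.16, "dz":0.01, "twist":0.2978}, {"aperture":0, "dx":-0.005, "dy":0.16, "dz":0.01, "twist":0.2978}, {"aperture":0, "dx":-0.005, "dy":0.16, "dz":0.01, "twist":0.2978}, {"aperture":0, "dx":-0.005, "dy":0.16, "dz":0.01, "twist":0.2978}, {"aperture":0, "dx":-0.005, "dy":0.16, "dz":0.01, "twist":0.2978}]' |grep -E "eef|force|gap"
python3 - <<'E'
from h import *
c=cam("wrist")
i=c["im"].astype(int);m=((i[...,1]>i[...,2]*1.5)&(i[...,1]>i[...,0]*1.5)&(i[...,1]>60)).astype(np.uint8)
n,l,st,ce=cv2.connectedComponentsWithStats(m);k=1+st[1:,4].argmax();print(st[k])
# white disc
w=((i.min(2)>185)).astype(np.uint8);n,l,st,ce=cv2.connectedComponentsWithStats(w)
for k in range(1,n):
    if st[k,4]>400: print("white",st[k],ce[k].round(1),atz(c,[ce[k]],.003).round(4))
crop(c,0,0,560,420,1.2,"pics/w9.png")
E
python3 go.py .4625 -.2812 -.0265 -12.2
```

```text
eef_pos: [0.4615, -0.2799, 0.0592]
wrist_force: [0.8, 0.1, -1.2]
finger_gap: 0.0216
gripper_force: 20.0
[  230    95   173   174 13591]
white [202   0 162  10 817] [258.4   2.7] [[ 0.6193 -0.3015  0.003 ]]
white [  10   36   45  135 1070] [ 32.  102.9] [[ 0.5904 -0.1146  0.003 ]]
white [ 323  160   60   60 2805] [352.2 189.8] [[ 0.4702 -0.3468  0.003 ]]
shift [0.001  0.0009 0.0857] turn 0.1 | at [ 0.4617 -0.2801  0.0592] yaw -12.1 j6 64.0 gap 0.0216 t 27.8
```

Green disc is confirmed at (0.4702, −0.3468), which agrees with the tray fit. I'll lower the file.

```bash
python3 -m inch '[{"aperture":0, "dx":0.001, "dy":0.0005, "dz":0.04}, {"aperture":0, "dx":0.001, "dy":0.0005, "dz":0.07}, {"aperture":0, "dx":0.001, "dy":0.0005, "dz":0.08}, {"aperture":0, "dx":0.001, "dy":0.0005, "dz":0.0845}, {"aperture":0, "dx":0.001, "dy":0.0005, "dz":0.0855}, {"aperture":0, "dx":0.001, "dy":0.0005, "dz":0.0862}, {"aperture":0, "dx":0.001, "dy":0.0005, "dz":0.0862}]' |grep -E "eef|force|gap"
python3 -m inch '[{"aperture":0.034}, {"aperture":0.034}, {"aperture":0.034}, {"aperture":0.034}]' |grep -E "eef|force|gap"
python3 -m inch '[{"aperture":0.034, "dz":-0.03}, {"aperture":0.034, "dz":-0.08}, {"aperture":0.034, "dz":-0.11}, {"aperture":0.034, "dz":-0.11}]' |grep -E "eef|force|gap"
python3 go.py .4403 .116 .08 -8
```

```text
eef_pos: [0.4629, -0.2821, -0.0262]
wrist_force: [-0.1, -0.1, -1.5]
finger_gap: 0.0219
gripper_force: 20.0
eef_pos: [0.4625, -0.2819, -0.027]
wrist_force: [0.7, 0.1, -0.1]
finger_gap: 0.0338
gripper_force: 0.0
eef_pos: [0.464, -0.283, 0.0867]
wrist_force: [-0.4, -0.4, -0.8]
finger_gap: 0.034
gripper_force: 0.0
shift [-0.1075 -0.385   0.0049] turn -4.19 | at [ 0.464  -0.283   0.0867] yaw -12.19 j6 64.0 gap 0.034 t 29.3
```

Scaled: -90 degrees / 90 = -1.

```bash
python3 -m inch '[{"aperture":0.055, "dx":-0.1075, "dy":-0.385, "twist":-1}, {"aperture":0.055, "dx":-0.1075, "dy":-0.385, "twist":-1}, {"aperture":0.055, "dx":-0.1075, "dy":-0.385, "twist":-1}, {"aperture":0.055, "dx":-0.1075, "dy":-0.385, "twist":-1}, {"aperture":0.055, "dx":-0.1075, "dy":-0.385, "twist":-1}, {"aperture":0.055, "dx":-0.1075, "dy":-0.385, "twist":-1}, {"aperture":0.055, "dx":-0.1075, "dy":-0.385, "twist":-1}, {"aperture":0.055, "dx":-0.1075, "dy":-0.385, "twist":-1}]' |grep -E "eef"
python3 go.py .4403 .116 .08 78
```

```text
eef_pos: [0.438, 0.1191, 0.0822]
shift [-0.0013  0.0037  0.0022] turn -21.1 | at [0.438  0.1191 0.0822] yaw 56.9 j6 40.0 gap 0.0551 t 30.1
```

Scaled: -21 degrees / 90 = -0.2333.

```bash
python3 -m inch '[{"aperture":0.055, "dx":-0.0013, "dy":0.0037, "twist":-0.2333}, {"aperture":0.055, "dx":-0.0013, "dy":0.0037, "twist":-0.2333}, {"aperture":0.055, "dx":-0.0013, "dy":0.0037, "twist":-0.2333}, {"aperture":0.055, "dx":-0.0013, "dy":0.0037, "twist":-0.2333}]' |grep -E "eef"
python3 - <<'E'
from h import *
c=cam("wrist");p=proj(c,[.4403,.116,.024])[0];print(p);x,y=p.astype(int)
w=c["im"][y-45:y+46,x-45:x+46]
v=w.max(2).astype(int);print(v[::5,::5])
d=(v<75).astype(np.uint8);n,l,st,ce=cv2.connectedComponentsWithStats(d)
for k in range(1,n):
    if st[k,4]>100: print(st[k],ce[k])
E
python3 go.py .4403 .116 -.033 78
```

```text
eef_pos: [0.4407, 0.1142, 0.0822]
[272.79725782 215.55761118]
[[170 181 173 168 181 172 165 171 165 169 167 175 174 171 174 179 179 168
  170]
 [177 176 176 167 180 175 167 165 167 169 167 173 175 168 173 181 180 169
  169]
 [179 170 180 170 174 178 167 161 168 167 166 170 175 171 174 178 178 170
  167]
 [182 167 180 169 166 179 167 158 171 165 168 170 173 172 175 177 176 173
  167]
 [182 171 179 174 168 179 169 162 172 167 172 166 172 174 175 173 177 175
  167]
 [184 175 178 175 166 179 174  67  66  63  66 104 174 175 169 172 176 175
  167]
 [183 179 170 178 168 173  75  71  60  61  64  65 154 176 168 173 175 178
  169]
 [176 179 167 181 169 171  68 207 229 217 229  78  67 177 168 171 172 173
  168]
 [165 181 171 180 173 172  74 204  63  67  62 222  63 176 171 173 173 173
  171]
 [167 180 176 175 177 159 124 136  68  66  68 220  61 177 172 170 171 172
  173]
 [169 183 178 168 179 171  64 204  69  68  66 218  61 175 174 169 169 171
  175]
 [172 172 179 169 181 171 109 111 106  66 144  59 124 174 174 166 169 172
  174]
 [173 165 181 172 180 175 161 130  58  59  76 123 126 173 177 168 170 168
  171]
 [171 166 182 177 175 176 171 130 125 118 118 122 125 139 175 169 171 171
  171]
 [174 170 179 177 170 179 170 127 126 120 113 123 127 171 176 171 171 168
  167]
 [181 171 170 176 169 179 171 148 129 120 113 124 124 170 175 175 168 168
  168]
 [183 173 163 178 173 172 173 169 158 120 116 114 167 171 173 175 166 170
  170]
 [181 175 167 180 174 165 177 166 179 132 117 155 168 173 172 177 167 170
  167]
 [171 178 171 176 176 168 180 166 171 172 167 153 171 173 170 179 167 168
  168]]
[ 27  23  35  38 422] [44.32701422 37.12796209]
[ 36  38  17  18 248] [44.11693548 46.2983871 ]
shift [ 0.0018 -0.0008  0.1153] turn -0.54 | at [0.4408 0.1141 0.0823] yaw 77.46 j6 19.0 gap 0.0549 t 30.6
```

Stand is within 1 mm of the predicted spot. Next: descend and grip.

```bash
python3 -m inch '[{"aperture":0.055, "dx":0.0015, "dy":-0.001, "dz":0.04}, {"aperture":0.055, "dx":0.0015, "dy":-0.001, "dz":0.08}, {"aperture":0.055, "dx":0.0015, "dy":-0.001, "dz":0.1}, {"aperture":0.055, "dx":0.0015, "dy":-0.001, "dz":0.111}, {"aperture":0.055, "dx":0.0015, "dy":-0.001, "dz":0.115}, {"aperture":0.055, "dx":0.0015, "dy":-0.001, "dz":0.115}]' |grep -E "eef|force"
python3 -m inch '[{"aperture":0}, {"aperture":0}, {"aperture":0}, {"aperture":0}, {"aperture":0}, {"aperture":0}]' 20|grep -E "eef|force|gap"
python3 -m inch '[{"aperture":0, "dz":-0.03}, {"aperture":0, "dz":-0.07}, {"aperture":0, "dz":-0.12}, {"aperture":0, "dz":-0.12}]' |grep -E "eef|force|gap"
python3 go.py .4702 -.3468 .06 78
```

```text
eef_pos: [0.4406, 0.1157, -0.0321]
wrist_force: [0.2, 0.6, 0.8]
gripper_force: 0.0
eef_pos: [0.4407, 0.1158, -0.0317]
wrist_force: [0.3, -0.1, 7.5]
finger_gap: 0.0312
gripper_force: 20.0
eef_pos: [0.4428, 0.1161, 0.0928]
wrist_force: [0.7, -0.2, -1.1]
finger_gap: 0.0317
gripper_force: 20.0
shift [-0.4463  0.1261  0.0327] turn -0.43 | at [0.4428 0.1161 0.0928] yaw 77.57 j6 19.0 gap 0.0317 t 32.1
```

```bash
python3 -m inch '[{"aperture":0, "dx":-0.446, "dy":0.126}, {"aperture":0, "dx":-0.446, "dy":0.126}, {"aperture":0, "dx":-0.446, "dy":0.126}, {"aperture":0, "dx":-0.446, "dy":0.126}, {"aperture":0, "dx":-0.446, "dy":0.126}, {"aperture":0, "dx":-0.446, "dy":0.126}, {"aperture":0, "dx":-0.446, "dy":0.126}, {"aperture":0, "dx":-0.446, "dy":0.126}]' |grep -E "eef"
python3 go.py .4702 -.3468 .06 78
```

```text
eef_pos: [0.4631, -0.2856, 0.0873]
shift [-0.0582  0.0201  0.0272] turn -0.47 | at [ 0.4631 -0.2856  0.0873] yaw 77.53 j6 -26.0 gap 0.0316 t 33.0
```

```bash
python3 -m inch '[{"aperture":0, "dx":-0.04, "dy":0.014}, {"aperture":0, "dx":-0.04, "dy":0.014}, {"aperture":0, "dx":-0.04, "dy":0.014, "dz":0.02}, {"aperture":0, "dx":-0.04, "dy":0.014, "dz":0.025}, {"aperture":0, "dx":-0.04, "dy":0.014, "dz":0.025}, {"aperture":0, "dx":-0.04, "dy":0.014, "dz":0.025}]' |grep -E "eef|force"
python3 go.py .4702 -.3468 -.028 78
```

```text
eef_pos: [0.4689, -0.3252, 0.0631]
wrist_force: [0.2, 0.2, -0.7]
gripper_force: 20.0
shift [-0.0208  0.0059  0.0911] turn -0.4 | at [ 0.4689 -0.3252  0.0631] yaw 77.6 j6 -29.0 gap 0.0316 t 33.5
```

```bash
python3 -m inch '[{"aperture":0, "dx":-0.0208, "dy":0.0059}, {"aperture":0, "dx":-0.0208, "dy":0.0059, "dz":0.04}, {"aperture":0, "dx":-0.0208, "dy":0.0059, "dz":0.07}, {"aperture":0, "dx":-0.0208, "dy":0.0059, "dz":0.08}, {"aperture":0, "dx":-0.0208, "dy":0.0059, "dz":0.086}, {"aperture":0, "dx":-0.0208, "dy":0.0059, "dz":0.09}, {"aperture":0, "dx":-0.0208, "dy":0.0059, "dz":0.0905}, {"aperture":0, "dx":-0.0208, "dy":0.0059, "dz":0.0905}]' |grep -E "eef|force"
python3 go.py .4702 -.3468 -.0290 78
```

```text
eef_pos: [0.4705, -0.3475, -0.0267]
wrist_force: [0.3, 0.8, -0.4]
gripper_force: 20.0
shift [ 0.0006 -0.0004  0.0023] turn -0.44 | at [ 0.4705 -0.3475 -0.0267] yaw 77.56 j6 -30.0 gap 0.0311 t 34.4
```

```bash
python3 -m inch '[{"aperture":0, "dx":0.0006, "dz":0.0008}, {"aperture":0, "dx":0.0006, "dz":0.0016}, {"aperture":0, "dx":0.0006, "dz":0.0016}, {"aperture":0, "dx":0.0006, "dz":0.0016}]' |grep -E "eef|force"
python3 -m inch '[{"aperture":0.044}, {"aperture":0.044}, {"aperture":0.044}, {"aperture":0.044}]' |grep -E "eef|force|gap"
python3 -m inch '[{"aperture":0.05, "dz":-0.02}, {"aperture":0.05, "dz":-0.06}, {"aperture":0.05, "dz":-0.1}, {"aperture":0.05, "dz":-0.15}, {"aperture":0.05, "dz":-0.18}, {"aperture":0.05, "dz":-0.18}]' |grep -E "eef|force|gap"
python3 -m inch '[{"aperture":0.05, "dx":-0.15, "dy":0.1}, {"aperture":0.05, "dx":-0.15, "dy":0.1}, {"aperture":0.05, "dx":-0.15, "dy":0.1}, {"aperture":0.05, "dx":-0.15, "dy":0.1}, {"aperture":0.05, "dx":-0.15, "dy":0.1}]' |grep -E "eef|force|gap"
python3 - <<'E'
from h import *
import numpy as np
t=cam("top");s=cam("side")
f=lambda c,x0,y0,x1,y1,k:cv2.resize(c["im"][y0:y1,x0:x1],None,fx=k,fy=k,interpolation=cv2.INTER_CUBIC)
a=f(t,130,165,450,325,2.5); b=f(s,180,130,444,420,.75)
im=np.zeros((600,800,3),np.uint8);im[:400]=a
z=f(s,340,130,440,190,3.3);im[400:400+z.shape[0],:z.shape[1]]=z[:200,:400]
z=f(s,250,340,420,420,2.4);im[400:400+z.shape[0],380:380+z.shape[1]]=z[:200,:420]
cv2.imwrite("pics/final.png",im)
E
```

```text
eef_pos: [0.4704, -0.3468, -0.0286]
wrist_force: [-0.3, 1.1, 5.8]
gripper_force: 20.0
eef_pos: [0.4701, -0.3466, -0.0293]
wrist_force: [-0.4, -0.1, -0.8]
finger_gap: 0.0443
gripper_force: 0.0
eef_pos: [0.4715, -0.3478, 0.1551]
wrist_force: [0.3, -0.1, -0.7]
finger_gap: 0.0498
gripper_force: 0.0
eef_pos: [0.5354, -0.5175, 0.1479]
wrist_force: [-0.3, 0.3, -0.1]
finger_gap: 0.0497
gripper_force: 0.0
```

View pics/final.png

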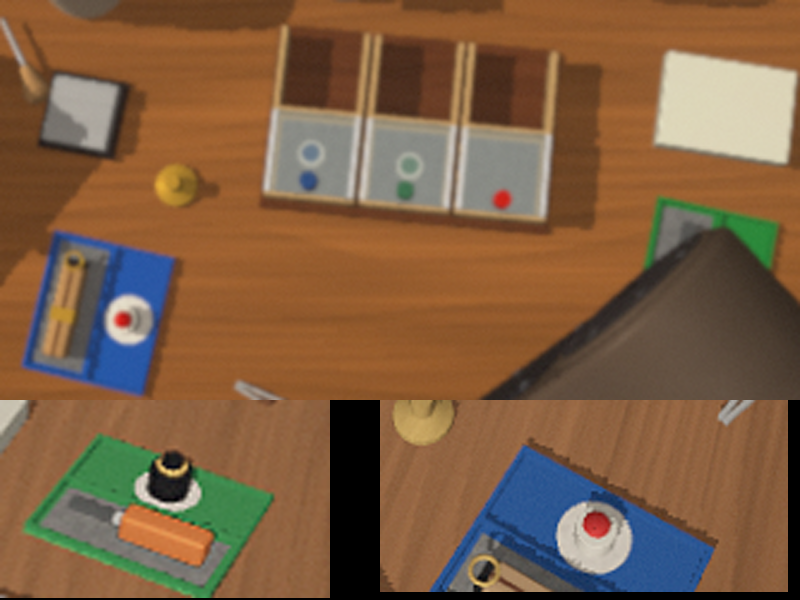

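The final picture shows both trays made up. The pot (124,319) stands on the blue disc beside the clamp (65,305). On the green tray the ring stand is on the disc beside the flat file. All three lids are shut.

```bash
python3 -c "
from cell import *
print(sign_off())"
```

```text
the job is handed in; nothing more can be done
None
```

Both trays are made up as asked, the red lid is shut again, the other two lids were never opened, and I handed the job in after about 37 s of robot time; no verdict was printed.

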